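# Cap the warming bottle and leave it a quarter turn loose

## Robot

A 6-joint arm with a two-finger parallel gripper is mounted at the origin on the work surface. World frame = base frame: x ahead of the robot, y to its left, z up, the work surface at z = 0. Lengths are in mm, angles in rad, forces in N, time in s.
With the tool pointing down it reaches from about 300 to 850 mm from the base axis. Payload 5.4 kg.
Tool frame: the origin (TCP) lies midway between the tips of the shut fingers; the grasp point (between the pads) lies 19 mm behind it (manip.grip_point_offset is the distance from the TCP to the grasp point, in mm); z points along the fingers, y is the line along which they close (so a half turn about z gives the same grasp; the last joint's range is limited). The gripper opens to 85 mm and grips with 20 to 120 N. Pads are 22 mm wide; open, the fingers measure 114 mm over their backs; the gripper's body (76 mm by 85 mm) begins 54 mm behind the grasp point. The pads swing forward as they close: fully open they stand 13 mm farther back than shut.
Start: joints at [-1.558, 0.158, 1.597, -0, 1.386, -0.21], TCP at [127.03, -560.776, 207.499] pointing down, gripper open.
Joint ranges: [-2.91, 2.91], [-0.94, 2.29], [0.18, 2.7], [-1.29, 4.43], [0.17, 2.64], [-3, 3]. Speed limits (rad/s): [2.57, 2.57, 3.14, 3.14, 3.14, 3.14].

## Interface

Orientations are given as a 3x3 rotation matrix whose columns are the frame's x, y, z axes.
In Python, from workcell import manip, viewer, job gives the robot as it stands.
- The arm moves only by the tool servo_tool, never from a script. Its argument "targets" is a list of rows, each a list of 2 entries, a list of its own where there are three numbers: the shift along the tool's x, y, z in cm, then the turn about the tool's z in rad. A call has 1 to 5 rows; each row shifts and turns the commanded pose from where the row before left it, along the tool's axes as they then stand; what a row does not reach is not made up. A row lasts 1/10 s, in which the tool goes at most 50 mm and 8.59 degrees, less where a joint would pass 70% of its speed; a pose out of reach is approached as far as the arm can. A call with a gripper value outside its range is refused whole. "grip" is the closure in counts, from 0 (fully open) to 255 (shut), set as the call begins (left out, the last holds). The fingers move at their own pace and stop on an object; the grip force is fixed at half the most. Time passes only in rows, so rows that do not move let the fingers close. It gives the time, the measured TCP pose, the force, the opening and the grip force at its end, in the units of the state.
- manip.read_state(): the state, without advancing time (a new reading comes with each control period).
- viewer.camera(name): name is "side" or "top"; returns a dict with "pixels" (400x640x3 uint8, blue, green, red), "depth" (400x640 float32, mm along the optical axis (not along the pixel's ray), 0 where there is no reading), "fx", "fy", "cx", "cy" (pixels), "R" (3x3) and "t" (3): a world point X has camera coordinates R X + t. Camera axes: x right, y down, z forward; pixel columns grow to the right and rows downward; lengths in mm; the calibration is good to about 2 mm. A picture is of the moment at which its call begins.
- job.finish_job(): hands the job in; it is judged then, once.
The state is a dict: "time": time; "joints": joint angles; "dq": joint speeds; "joint_efforts": joint torques, N m; "eef_pos": TCP position; "orientation": TCP orientation; "contact_force": force on the tool from outside, world axes, zero at the start; "moment": the same for the moment, N m; "gripper_width": finger opening in mm; "gripper_force": force on a finger pad.
Only numpy, scipy, OpenCV 4.12 (cv2) and the standard library are available. Lean on these libraries where they do the work, as an engineer would, in place of code of your own. Each camera call takes 0.05 s, during which the arm holds its last target. There are 200 camera calls.

## Task

The amber bottle is going to be warmed, so it needs its cap on but able to breathe. Take the large ribbed cap from the bench, set it squarely on the bottle's neck and screw it on (clockwise from above) until it bottoms out, then back it off a quarter turn. Finish with the gripper still holding the cap there, keeping it still, and leave the other things on the bench where they are.

Things in the scene. Friction and masses are not known exactly. Their poses are not given: they have to be found in the camera images.
- cap: the large black ribbed screw cap, loose, open side down: 56 mm outside diameter, 30 mm high, about 40 g. Origin: centre of its open lower edge, z up. Inside 26 mm deep, bore 50 mm, two facing lugs (42 mm apart, arcs of 75 degrees) at the lower edge; half a turn round it is the same. It sits on the neck with 1 mm play all round and 1.5 mm up and down
- bottle: amber bottle, 84 mm diameter, in a grey warmer box (135 x 125 x 68 mm, dial on its front): one fixed thing. Origin on the bottle's axis at bench height, z up, x away from the dial. Upright neck: 40 mm diameter (lip tapering to 35), 47 over the threads, 31 mm long above the shoulder. Turning the cap on it takes under 0.2 N m; at the stop the torque climbs over 0.3 N m within about 0.2 rad
- bottle_rim (a point): centre of the bottle's mouth, 170 mm above the bench. The neck has a quick right-hand two-start thread: clockwise from above screws down, 14 mm a full turn. A cap set on it rests 8 to 17 mm above home and needs 240 to 420 degrees clockwise to come home; turned with a light push down or none it finds the thread by itself, and half screwed it stays when let go
- cap_home (a point): point on the neck's axis, 25.5 mm below the rim, where the cap's origin lies when the cap is home (bottomed out: the lugs meet a solid stop). There the cap's x axis is parallel to the bottle's x axis, either way round. A cap set on with its x axis about 255 degrees anticlockwise from there needs the least turning. A quarter turn back lifts the cap about 3.5 mm
- small_cap: bystander: a smaller black ribbed cap, 36 mm diameter, 19 mm high, of another bottle; origin under its centre
- ring_dish: bystander: white ceramic dish, 80 mm across, 22 mm high; origin under its centre
- bench_block: bystander: round dark steel bench block, 74 mm diameter, 30 mm high; origin under its centre
- hammer: bystander: small hammer lying on the bench, 220 mm long; origin under its middle

How it is judged (in metres and radians):
On the way, in this order (a step that is already met when the one before it is completed fails the run):
1. the cap is set squarely on the bottle's neck, above its home position (horizontal distance between cap and cap_home below 0.004 m and angle between cap's own z axis and vertical below 0.12 rad and z of cap in the frame of bottle between 0.149 and 0.1655 m), for 0.2 s.
2. the cap is screwed home against the stop (horizontal distance between cap and cap_home below 0.003 m and angle between cap's own z axis and vertical below 0.1 rad and z of cap in the frame of bottle below 0.1465 m and angle between the x axis of cap and the x axis of bottle, either way round below 0.2 rad), for 0.1 s.
At the end, for the whole second after the job is handed in: the cap stands square on the neck (within 3 mm of the axis, tilt under 0.1 rad), a quarter turn (90 +- 25 degrees) back from home and so about 3.5 mm (1.5 to 6 mm) above it, still, and gripped by the fingers (over 2 N); the bystanders are within 20 mm of where they were (angle between the x axis of cap and the x axis of bottle, either way round above 1.13 rad and z of cap in the frame of bottle between 0.146 and 0.1505 m and horizontal distance between cap and cap_home below 0.003 m and angle between cap's own z axis and vertical below 0.1 rad and contact force between the fingers and cap above 2 N and linear speed of cap below 0.02 m/s and angular speed of cap below 0.2 rad/s and distance of each of small_cap, ring_dish, bench_block, hammer from where it was at the start of the episode below 0.02 m); the arm keeps its last pose, push and grip.
It fails at once if a bystander was knocked away (distance of any of small_cap, ring_dish, bench_block, hammer from where it was at the start of the episode above 0.03 m).
It also fails if it takes over 61 s, if anything falls off the work surface, if the arm or the gripper's body presses on something with over 40 N, if the wrist force passes 120 N, or if a joint passes its speed limit or range.

## Working session

There is one attempt and no reset: what is moved stays moved. The work goes in short steps, Python scripts to look and compute and a tool call to move; the robot and the scene stay as the last step left them, time stands still between calls to the robot, and variables do not carry over. Pictures are saved under pics/ and viewed, at most 10 in all, crops included, and the job is handed in when it is done.

Besides the shell and the picture viewer there is one more tool, called after "Emit:" as name([rows], argument=value, ...), one row to a line, values as JSON. servo_tool: Moves the arm, as the interface text tells. Its arguments: {"type":"object","properties":{"targets":{"type":"array","items":{"type":"array"}},"grip":{"type":"number"}},"required":["targets"]}

```bash
mkdir -p pics
cat > h.py <<'E'
import numpy as np, cv2
from workcell import manip, viewer, job
def w(c,u,v,d=None):
    d=c["depth"][int(v),int(u)] if d is None else d
    p=np.array([(u-c["cx"])/c["fx"]*d,(v-c["cy"])/c["fy"]*d,d])
    return np.array(c["R"]).T@(p-np.array(c["t"]))
def cloud(c):
    v,u=np.mgrid[0:400,0:640]; d=c["depth"]
    P=np.stack([(u-c["cx"])/c["fx"]*d,(v-c["cy"])/c["fy"]*d,d],-1)-np.array(c["t"])
    P=P@np.array(c["R"]); P[d==0]=np.nan
    return P
E
python3 - <<'E'
from h import *
for n in("side","top"):
    c=viewer.camera(n); cv2.imwrite(f"pics/{n}0.png",c["pixels"]); np.save(f"{n}.npy",c,allow_pickle=True)
    print(n,c["fx"],np.round(c["R"],3).tolist(),np.round(c["t"]), -np.array(c["R"]).T@np.array(c["t"]))
s=manip.read_state();print(s)
E
```

```text
side 364.7342637908965 [[0.921, -0.388, 0.02], [-0.247, -0.624, -0.741], [0.3, 0.678, -0.671]] [-521.  286.  762.] [ 321.61688259 -540.74149371  733.75384153]
top 381.48941097895147 [[-0.051, -0.999, -0.004], [-0.973, 0.051, -0.224], [0.224, -0.008, -0.975]] [102. 603. 927.] [ 384.56195349   78.79023485 1038.89221569]
{'time': 0.1, 'joints': array([-1.55807948e+00,  1.59002378e-01,  1.59809432e+00, -8.36113667e-06,
        1.38621378e+00, -2.10135949e-01]), 'dq': array([-0.00098465,  0.00092285, -0.00288616,  0.00027489, -0.00091467,
       -0.00014237]), 'joint_efforts': array([-1.07113279e-03, -3.96991289e+01, -3.32338214e+01, -3.47201267e-04,
        4.24576618e-03, -1.26169206e-05]), 'eef_pos': array([ 127.03131934, -560.19740021,  206.6122133 ]), 'orientation': array([[ 9.75270579e-01,  2.21014248e-01, -3.00632332e-05],
       [ 2.21013972e-01, -9.75269129e-01,  1.71758632e-03],
       [ 3.50291305e-04, -1.68175580e-03, -9.99998524e-01]]), 'contact_force': array([-0.40655447,  0.30928382,  0.36272665]), 'moment': array([-0.03281416,  0.00315409,  0.04197904]), 'gripper_force': 0.0, 'gripper_width': 84.94443326149585}
```

View pics/top0.png

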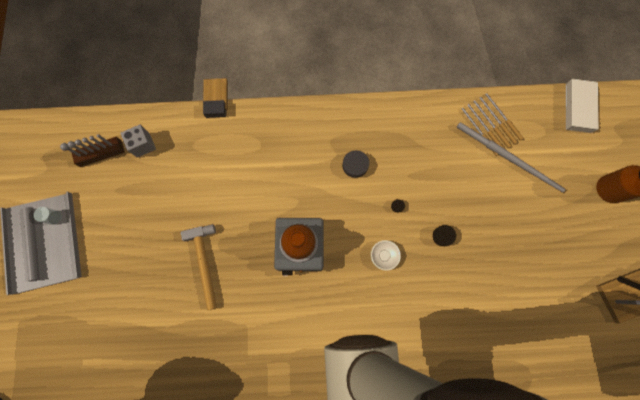

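View pics/side0.png

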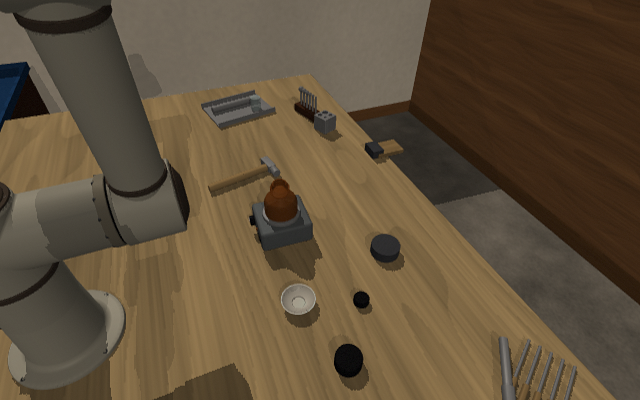

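Top view: the ribbed cap is at (444,235), the neck at about (297,240), the dial at (287,272), the small cap at (398,205), the dish at (386,255) and the block at (356,164). Side view: cap at (349,360), neck at about (280,187). I'll measure them with depth and enlarged crops.

Run:
```python
from h import *
C={n:np.load(f"{n}.npy",allow_pickle=True).item() for n in("side","top")}
B={"top":dict(cap=(425,218,465,254),neck=(270,215,330,275)),"side":dict(cap=(325,338,375,382),neck=(255,170,310,225))}
for n,c in C.items():
    P=cloud(c)
    for k,(a,b,e,f) in B[n].items():
        Q=P[b:f,a:e].reshape(-1,3);Q=Q[~np.isnan(Q[:,0])]
        z=Q[:,2]
        if k=="cap":
            t=Q[(z>24)&(z<40)]
            print(n,k,np.percentile(z,[5,50,95,99]),len(t),t.mean(0),np.median(t,0),t.min(0),t.max(0))
            (x,y),r=cv2.minEnclosingCircle(t[:,:2].astype(np.float32));print(x,y,r)
        else:
            for lo,hi in((40,62),(62,75),(75,120),(120,138),(142,160),(163,180)):
                t=Q[(z>lo)&(z<hi)]
                if len(t)>4:
                    (x,y),r=cv2.minEnclosingCircle(t[:,:2].astype(np.float32));print(n,lo,hi,len(t),t.mean(0).round(1),np.round((x,y,r),1),t[:,2].max())
                    if lo==62: print(cv2.minAreaRect(t[:,:2].astype(np.float32)))
ims=[]
for n in C:
    for k,(a,b,e,f) in B[n].items():
        ims.append(cv2.resize(C[n]["pixels"][b:f,a:e],(390,290),interpolation=cv2.INTER_CUBIC))
cv2.imwrite("pics/crop.png",np.vstack([np.hstack(ims[:2]),np.hstack(ims[2:])]))
```

```text
side cap [-1.98468014  0.71354083 31.18895072 32.43309859] 650 [ 509.84044631 -276.04174725   29.81308229] [ 509.52442667 -276.26799348   29.90166909] [ 483.22524443 -302.37142423   24.06453095] [ 538.83385103 -247.44938579   33.9023778 ]
511.46917724609375 -274.7179260253906 28.550216674804688
side 40 62 9 [437.8 121.9  55.9] [438.  121.6  11. ] 61.08639329016477
side 62 75 470 [508.9 110.   67.7] [509.8 119.2  80.2] 74.9592908170697
((504.41461181640625, 117.16275024414062), (116.45597839355469, 133.17214965820312), 85.50284576416016)
side 75 120 592 [496.3  86.2  95.1] [503.9 113.2  48.5] 119.98830569046234
side 120 138 342 [499.3  97.5 128.3] [503.6 113.   38.3] 137.88174129067326
side 142 160 165 [501.5 106.8 152.7] [504.3 113.1  24. ] 159.94844757514193
side 163 180 109 [503.2 112.  167.4] [504.6 114.3  19.9] 171.1575378408894
top cap [-3.195988    0.51399305 31.55700424 33.35308747] 346 [ 508.46412484 -269.7553705    29.82551546] [ 508.36645248 -269.46906274   29.79818719] [ 481.98312374 -298.42366169   24.38332411] [ 535.97836452 -243.20354533   36.89533437]
508.8777160644531 -270.6741638183594 28.119935989379883
top 40 62 146 [467.6 115.4  55.7] [500.9 116.3  86.9] 61.90127005513447
top 62 75 1327 [499.2 118.2  67.3] [501.3 118.9  86.8] 74.93958166637306
((502.13116455078125, 118.79713439941406), (124.07787322998047, 133.605712890625), 86.798828125)
top 75 120 353 [487.1 113.9  93.1] [502.3 118.8  48.5] 119.95647745282197
top 120 138 449 [498.  117.4 127.7] [501.7 118.8  39.4] 137.20825154225358
top 142 160 209 [501.2 118.5 152.5] [502.2 118.6  23.7] 159.9206290933628
top 163 180 115 [501.7 118.1 168.6] [502.3 118.4  19.8] 173.0449346560583
```

View pics/crop.png

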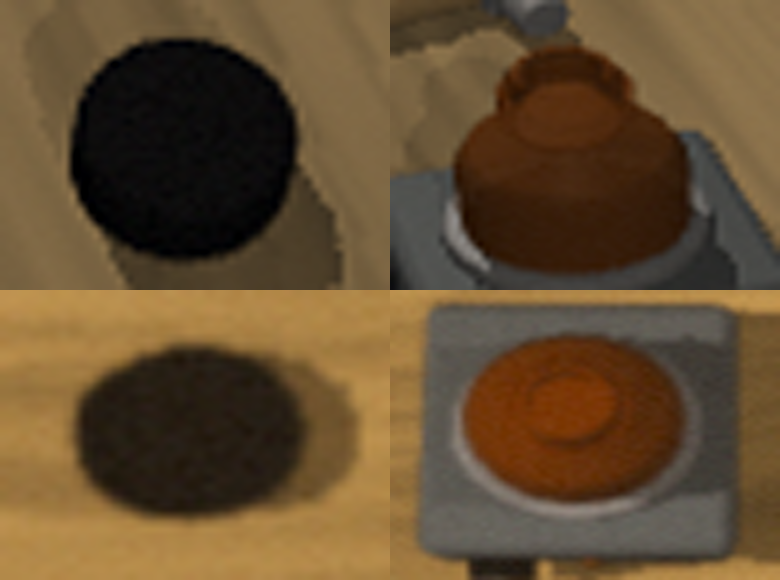

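The crops agree with the sizes given. The cap top is about 56 mm across at z≈30, and the neck rim is at z≈170. The two cameras differ by a constant (2,-4.5) mm, so I'll use the mean: cap (510,-272.7), neck (503.3,116). Their offset is solid at about (-6.9, +388.6). First I move above the cap.

Emit:
servo_tool([
  [[3.64, -1.63, 0], 0],
  [[3.64, -1.63, 0], 0],
  [[3.64, -1.63, 0], 0],
  [[3.64, -1.63, 0], 0],
  [[3.64, -1.63, 0], 0],
], grip=0)

```text
time: 0.6
eef_pos: [287.5, -439.7, 207.1]
orientation: [[0.975, 0.221, -0.0], [0.221, -0.975, 0.001], [-0.0, -0.001, -1.0]]
contact_force: [-0.1, -0.2, 1.0]
gripper_width: 85.3
gripper_force: 0.0
```

Emit:
servo_tool([
  [[3.64, -1.63, 0], 0],
  [[3.64, -1.63, 0], 0],
  [[3.64, -1.63, 0], 0],
  [[3.64, -1.63, 0], 0],
  [[3.64, -1.63, 0], 0],
])

```text
time: 1.1
eef_pos: [447.0, -319.9, 207.1]
orientation: [[0.975, 0.221, -0.0], [0.221, -0.975, 0.0], [-0.0, -0.001, -1.0]]
contact_force: [0.2, -1.2, -0.2]
gripper_width: 85.0
gripper_force: 0.0
```

Emit:
servo_tool([
  [[3.64, -1.63, 0], 0],
  [[3.64, -1.63, 0], 0],
  [[0, 0, 0], 0],
  [[0, 0, 0], 0],
])

```text
time: 1.5
eef_pos: [509.8, -272.8, 206.9]
orientation: [[0.975, 0.223, -0.001], [0.223, -0.975, 0.0], [-0.001, -0.001, -1.0]]
contact_force: [0.2, 0.1, 1.2]
gripper_width: 85.5
gripper_force: 0.0
```

Emit:
servo_tool([
  [[0, 0, 2.5], -0.14],
  [[0, 0, 2.5], -0.14],
  [[0, 0, 2.5], -0.14],
  [[0, 0, 2.5], -0.14],
  [[0, 0, 2.5], -0.14],
])

```text
time: 2.0
eef_pos: [508.5, -274.6, 81.4]
orientation: [[0.601, 0.8, -0.001], [0.8, -0.601, -0.0], [-0.0, -0.0, -1.0]]
contact_force: [-0.5, -0.1, -0.7]
gripper_width: 85.4
gripper_force: 0.0
```

Emit:
servo_tool([
  [[0, 0, 2], -0.14],
  [[0, 0, 2], -0.14],
  [[0, 0, 1.5], -0.14],
  [[0, 0, 1], -0.14],
  [[0, 0, 0.5], -0.14],
])

```text
time: 2.5
eef_pos: [507.8, -274.0, 11.0]
orientation: [[-0.056, 0.998, -0.002], [0.998, 0.056, 0.001], [0.002, -0.002, -1.0]]
contact_force: [-0.6, -0.2, 0.5]
gripper_width: 85.5
gripper_force: 0.0
```

Emit:
servo_tool([
  [[0, 0, 0.5], 0],
  [[0, 0, 0.4], 0],
  [[0, 0, 0], 0],
])

```text
time: 2.8
eef_pos: [509.1, -273.7, 3.0]
orientation: [[-0.049, 0.999, -0.001], [0.999, 0.049, 0.001], [0.001, -0.001, -1.0]]
contact_force: [-0.4, 0.1, 0.3]
gripper_width: 85.2
gripper_force: 0.0
```

Emit:
servo_tool([
  [[0, 0, 0], 0],
  [[0, 0, 0], 0],
  [[0, 0, 0], 0],
  [[0, 0, 0], 0],
  [[0, 0, 0], 0],
], grip=255)

```text
time: 3.3
eef_pos: [511.1, -275.3, 6.5]
orientation: [[-0.052, 0.999, 0.002], [0.999, 0.052, -0.003], [-0.003, 0.002, -1.0]]
contact_force: [-4.2, -1.0, 11.2]
gripper_width: 12.6
gripper_force: 5.9
```

Emit:
servo_tool([
  [[0, 0, 0], 0],
  [[0, 0, 0], 0],
  [[0, 0, 0], 0],
])

```text
time: 3.6
eef_pos: [511.3, -275.3, 6.2]
orientation: [[-0.052, 0.999, 0.003], [0.999, 0.052, -0.003], [-0.004, 0.003, -1.0]]
contact_force: [-2.5, -0.8, 10.9]
gripper_width: 0.4
gripper_force: 5.6
```

The fingers shut completely and missed the cap, so I need to look.

Run:
```python
from h import *
ims=[]
for n in("side","top"):
    c=viewer.camera(n); np.save(f"{n}1.npy",c,allow_pickle=True)
    a,b=(270,280) if n=="side" else (365,175)
    ims.append(cv2.resize(c["pixels"][b:b+120,a:a+150],(400,320),interpolation=cv2.INTER_CUBIC))
cv2.imwrite("pics/c1.png",np.hstack(ims))
print(manip.read_state()["joints"])
```

```text
[-7.01303631e-01  4.07397340e-01  1.72473756e+00 -1.01272851e-03
  1.00516662e+00 -7.52827105e-01]
```

View pics/c1.png

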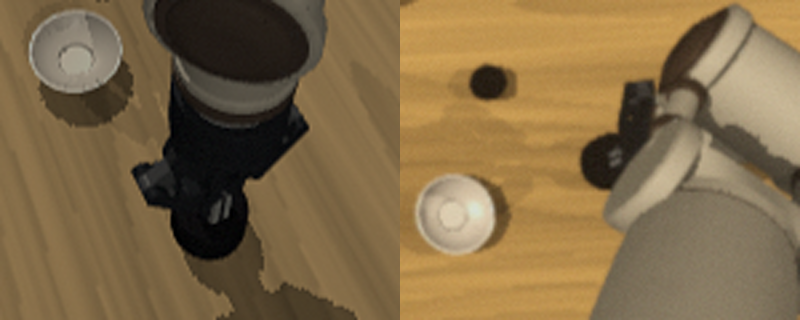

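The cap stands about where it was, partly hidden by the gripper. I'll check with depth what the fingers rest on.

Run:
```python
from h import *
ims=[]
for n,(a,b,e,f) in(("side",(320,330,380,385)),("top",(425,210,475,260))):
    c=np.load(f"{n}1.npy",allow_pickle=True).item(); P=cloud(c)
    Q=P[b:f,a:e].reshape(-1,3)
    z=Q[:,2]; print(n,np.histogram(z[~np.isnan(z)],[-10,5,10,15,20,25,30,35,40,50,60,80,120,200]))
    I=c["pixels"][b:f,a:e].reshape(-1,3).max(1)
    for lo,hi in((8,15),(15,25),(25,35),(35,50),(50,70)):
        t=Q[(z>lo)&(z<hi)]
        if len(t)>3:print(lo,hi,len(t),t.mean(0).round(),t.min(0).round(),t.max(0).round())
    im=np.clip(c["pixels"][b:f,a:e].astype(float)*3,0,255).astype(np.uint8)
    ims.append(cv2.resize(im,(400,400),interpolation=cv2.INTER_CUBIC))
cv2.imwrite("pics/c2.png",np.hstack(ims))
```

```text
side (array([1572,   29,   31,   32,   34,  168,  121,   12,   31,   29,   65,
        381,  729]), array([-10,   5,  10,  15,  20,  25,  30,  35,  40,  50,  60,  80, 120,
       200]))
8 15 45 [ 497. -292.   11.] [ 483. -302.    8.] [ 529. -265.   15.]
15 25 66 [ 500. -292.   20.] [ 483. -303.   15.] [ 532. -264.   25.]
25 35 289 [ 508. -288.   30.] [ 483. -302.   25.] [ 539. -267.   34.]
35 50 43 [ 508. -286.   43.] [ 497. -289.   36.] [ 525. -277.   50.]
50 70 46 [ 509. -286.   58.] [ 497. -290.   50.] [ 524. -281.   70.]
top (array([799,  16,  10,  15,  15, 100,  69,   7,  16,   7,  28,  89, 123]), array([-10,   5,  10,  15,  20,  25,  30,  35,  40,  50,  60,  80, 120,
       200]))
8 15 17 [ 501. -250.   11.] [ 481. -265.    8.] [ 526. -243.   15.]
15 25 30 [ 504. -250.   20.] [ 481. -268.   15.] [ 535. -243.   25.]
25 35 169 [ 510. -259.   30.] [ 483. -278.   26.] [ 536. -242.   35.]
35 50 23 [ 508. -265.   43.] [ 496. -269.   35.] [ 522. -263.   50.]
50 70 18 [ 507. -265.   61.] [ 495. -272.   51.] [ 514. -262.   70.]
```

View pics/c2.png

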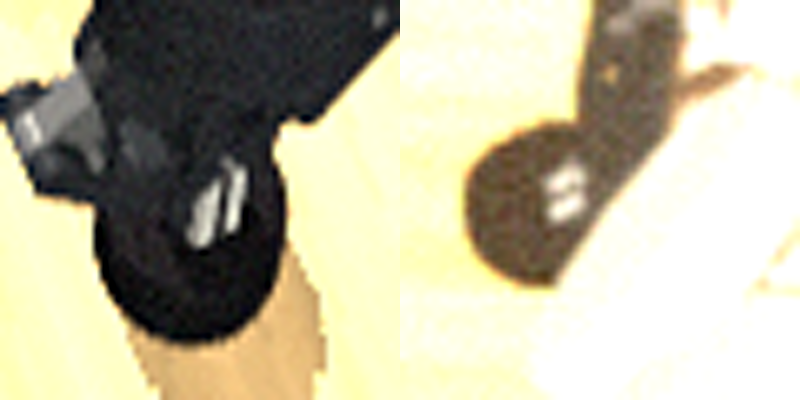

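The pictures show the shut fingers resting on the cap's top: white finger marks at about (446,234) in the top view, at z≈30. Reported TCP z is 6, so the real fingertips are about 24 mm higher than reported. I'll raise, open, and go down by that much more, watching the force.

Emit:
servo_tool([
  [[0, 0, -1], 0],
  [[0, 0, -1.5], 0],
  [[0, 0, 0], 0],
])

```text
time: 4.0
eef_pos: [511.5, -274.8, 31.4]
orientation: [[-0.052, 0.999, 0.004], [0.999, 0.052, -0.003], [-0.003, 0.004, -1.0]]
contact_force: [0.8, 0.4, 0.2]
gripper_width: 0.4
gripper_force: 0.0
```

Emit:
servo_tool([
  [[0, 0, 0], 0],
  [[0, 0, 0], 0],
  [[0, 0, 0], 0],
  [[0, 0, 0], 0],
  [[0, 0, 0], 0],
], grip=0)

```text
time: 4.5
eef_pos: [509.6, -273.3, 28.1]
orientation: [[-0.052, 0.999, -0.001], [0.999, 0.052, 0.0], [0.0, -0.0, -1.0]]
contact_force: [0.2, -0.8, -0.4]
gripper_width: 72.4
gripper_force: 0.0
```

Emit:
servo_tool([
  [[0, 0, 0], 0],
  [[0, 0, 1], 0],
  [[0, 0, 1], 0],
  [[0, 0, 0.5], 0],
  [[0, 0, 0], 0],
])

```text
time: 5.0
eef_pos: [508.8, -272.6, 1.8]
orientation: [[-0.052, 0.999, -0.002], [0.999, 0.052, 0.002], [0.002, -0.002, -1.0]]
contact_force: [0.5, 0.4, -0.1]
gripper_width: 85.4
gripper_force: 0.0
```

Run:
```python
from h import *
ims=[]
for n,(a,b) in (("side",(300,310)),("top",(400,190))):
    c=viewer.camera(n); np.save(f"{n}2.npy",c,allow_pickle=True)
    ims.append(cv2.resize(np.clip(c["pixels"][b:b+90,a:a+100].astype(float)*2.5,0,255).astype(np.uint8),(400,360),interpolation=cv2.INTER_CUBIC))
cv2.imwrite("pics/c3.png",np.hstack(ims))
```

```text
(no output)
```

View pics/c3.png

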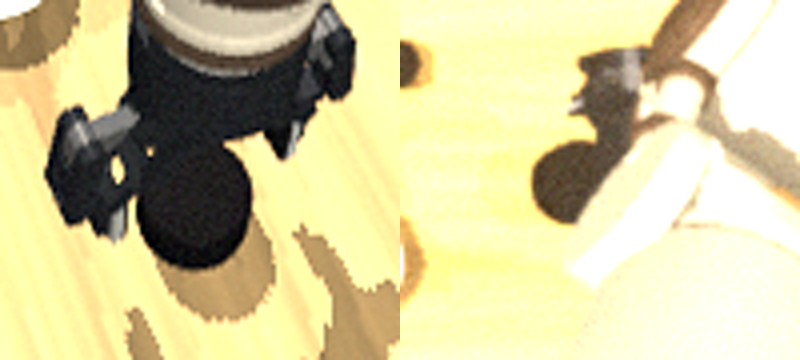

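The fingers straddle the cap cleanly: tips at crop (118,235) and (285,155), cap centre at (195,205). The tips are still above its top, so I lower about 23 mm and grip.

Emit:
servo_tool([
  [[0, 0, 0.8], 0],
  [[0, 0, 0.8], 0],
  [[0, 0, 0.7], 0],
  [[0, 0, 0], 0],
])

```text
time: 5.5
eef_pos: [508.8, -272.6, -21.1]
orientation: [[-0.052, 0.999, -0.002], [0.999, 0.052, 0.002], [0.002, -0.002, -1.0]]
contact_force: [0.1, 0.7, -0.3]
gripper_width: 85.4
gripper_force: 0.0
```

Emit:
servo_tool([
  [[0, 0, 0], 0],
  [[0, 0, 0], 0],
  [[0, 0, 0], 0],
  [[0, 0, 0], 0],
  [[0, 0, 0], 0],
], grip=255)

```text
time: 6.0
eef_pos: [510.5, -274.1, -18.7]
orientation: [[-0.052, 0.999, 0.001], [0.999, 0.052, -0.001], [-0.001, 0.001, -1.0]]
contact_force: [0.4, -0.8, 4.2]
gripper_width: 54.2
gripper_force: 63.5
```

Emit:
servo_tool([
  [[0, 0, 0], 0],
])

```text
time: 6.1
eef_pos: [510.5, -274.1, -18.7]
orientation: [[-0.052, 0.999, 0.001], [0.999, 0.052, -0.001], [-0.001, 0.001, -1.0]]
contact_force: [-0.1, -0.3, 7.0]
gripper_width: 54.3
gripper_force: 63.6
```

Emit:
servo_tool([
  [[0, 0, 0], 0],
  [[0, 0, 0], 0],
  [[0, 0, 0], 0],
  [[0, 0, 0], 0],
], grip=0)

```text
time: 6.5
eef_pos: [509.5, -273.2, -19.9]
orientation: [[-0.052, 0.999, -0.001], [0.999, 0.052, 0.001], [0.001, -0.001, -1.0]]
contact_force: [-0.5, -0.3, 0.1]
gripper_width: 85.6
gripper_force: 0.0
```

Emit:
servo_tool([
  [[0, 0, 0], -0.14],
  [[0, 0, 0], -0.14],
  [[0, 0, 0], -0.14],
  [[0, 0, 0], -0.14],
  [[0, 0, 0], -0.14],
])

```text
time: 7.0
eef_pos: [509.6, -273.3, -19.7]
orientation: [[-0.687, 0.726, -0.0], [0.726, 0.687, 0.0], [0.0, -0.0, -1.0]]
contact_force: [0.3, -0.2, 0.6]
gripper_width: 85.5
gripper_force: 0.0
```

Emit:
servo_tool([
  [[0, 0, 0], -0.14],
  [[0, 0, 0], -0.14],
  [[0, 0, 0], -0.14],
  [[0, 0, 0], -0.14],
  [[0, 0, 0], -0.14],
])

```text
time: 7.5
eef_pos: [509.6, -273.4, -19.7]
orientation: [[-0.994, 0.113, -0.0], [0.113, 0.994, 0.0], [0.0, 0.0, -1.0]]
contact_force: [0.7, 0.1, -0.1]
gripper_width: 85.1
gripper_force: 0.0
```

Emit:
servo_tool([
  [[0, 0, 0], -0.12],
  [[0, 0, 0], 0],
  [[0, 0, 0], 0],
])

```text
time: 7.8
eef_pos: [509.7, -273.4, -19.6]
orientation: [[-1.0, 0.002, -0.0], [0.002, 1.0, 0.0], [0.0, 0.0, -1.0]]
contact_force: [1.1, 0.2, -0.3]
gripper_width: 85.3
gripper_force: 0.0
```

Emit:
servo_tool([
  [[0, 0, 0], 0],
  [[0, 0, 0], 0],
  [[0, 0, 0], 0],
  [[0, 0, 0], 0],
  [[0, 0, 0], 0],
], grip=255)

```text
time: 8.3
eef_pos: [510.2, -273.8, -19.0]
orientation: [[-1.0, -0.001, 0.001], [-0.001, 1.0, -0.001], [-0.001, -0.001, -1.0]]
contact_force: [-0.1, -0.5, 4.4]
gripper_width: 54.6
gripper_force: 63.4
```

Emit:
servo_tool([
  [[0, 0, 0], 0],
])

```text
time: 8.4
eef_pos: [510.2, -273.8, -19.1]
orientation: [[-1.0, -0.001, 0.001], [-0.001, 1.0, -0.001], [-0.001, -0.001, -1.0]]
contact_force: [0.5, -0.0, 3.6]
gripper_width: 54.3
gripper_force: 63.4
```

Gripped and centred both ways: the cap centre is at TCP (510.2,-273.8), and cap origin z = reported z + 19. Neck target in the same frame is about (503.3,114.8). Next I lift, carry and turn back.

Emit:
servo_tool([
  [[0, 0, -2], 0],
  [[0, 0, -4], 0],
  [[0, 0, -5], 0],
  [[0, 0, -5], 0],
  [[0, 0, -4], 0],
])

```text
time: 8.9
eef_pos: [509.9, -273.6, 183.1]
orientation: [[-1.0, -0.001, 0.001], [-0.001, 1.0, -0.001], [-0.001, -0.001, -1.0]]
contact_force: [0.7, -0.4, -0.2]
gripper_width: 54.5
gripper_force: 63.3
```

Emit:
servo_tool([
  [[0, 2, 0], 0],
  [[0, 4, 0], 0],
  [[0, 4, 0], 0],
  [[0.1, 4, 0], 0],
  [[0.1, 4, 0], 0],
])

```text
time: 9.4
eef_pos: [506.4, -91.3, 179.0]
orientation: [[-1.0, -0.001, -0.002], [-0.001, 1.0, 0.001], [0.002, 0.001, -1.0]]
contact_force: [1.0, 0.3, -0.9]
gripper_width: 54.6
gripper_force: 63.3
```

Emit:
servo_tool([
  [[0.1, 4, 0], 0],
  [[0.1, 4, 0], 0],
  [[0.1, 4, 0], 0],
  [[0.1, 4, 0], 0],
  [[0.1, 3, 0], 0],
])

```text
time: 9.9
eef_pos: [500.8, 99.0, 179.0]
orientation: [[-1.0, -0.002, -0.003], [-0.002, 1.0, 0.0], [0.003, 0.001, -1.0]]
contact_force: [0.5, -0.7, 0.4]
gripper_width: 53.7
gripper_force: 63.3
```

Emit:
servo_tool([
  [[0, 1.8, 0], 0],
  [[0, 0, 0], 0],
  [[0, 0, 0], 0],
])

```text
time: 10.2
eef_pos: [501.5, 114.5, 179.4]
orientation: [[-1.0, -0.002, -0.002], [-0.002, 1.0, -0.0], [0.002, -0.0, -1.0]]
contact_force: [-0.0, -1.0, -0.5]
gripper_width: 54.2
gripper_force: 63.3
```

```bash
python3 -c "
from h import *
s=manip.read_state();print(s['joints'],s['eef_pos'],s['orientation'])"
```

```text
[-1.04260661e-02  2.56565513e-02  1.79575799e+00 -4.65736839e-04
  1.32207280e+00 -1.58325151e+00] [501.5206533  114.52882949 179.42868249] [[-9.99995897e-01 -2.14459633e-03 -1.89926234e-03]
 [-2.14378023e-03  9.99997609e-01 -4.31626890e-04]
 [ 1.90018346e-03 -4.27553517e-04 -9.99998103e-01]]
```

Emit:
servo_tool([
  [[0, 0, 0], -0.14],
  [[0, 0, 0], -0.14],
  [[0, 0, 0], -0.14],
  [[0, 0, 0], -0.14],
  [[0, 0, 0], -0.14],
])

```text
time: 10.7
eef_pos: [502.2, 113.2, 180.0]
orientation: [[-0.762, -0.648, -0.001], [-0.648, 0.762, -0.0], [0.001, 0.0, -1.0]]
contact_force: [0.3, 0.6, -0.7]
gripper_width: 54.6
gripper_force: 63.3
```

Emit:
servo_tool([
  [[0, 0, 0], -0.14],
  [[0, 0, 0], -0.14],
  [[0, 0, 0], -0.14],
  [[0, 0, 0], -0.14],
  [[0, 0, 0], 0],
])

```text
time: 11.2
eef_pos: [502.2, 113.3, 180.0]
orientation: [[-0.306, -0.952, -0.001], [-0.952, 0.306, -0.0], [0.001, 0.001, -1.0]]
contact_force: [-0.3, 0.1, -0.7]
gripper_width: 54.4
gripper_force: 63.3
```

Run:
```python
from h import *
s=manip.read_state();print(s['joints'],s['eef_pos'],s['orientation'].round(3))
ims=[]
for n in("side","top"):
    c=viewer.camera(n); np.save(f"{n}3.npy",c,allow_pickle=True)
    q=np.array(c["R"])@np.array([503,115,205])+np.array(c["t"]); u,v=int(c["fx"]*q[0]/q[2]+c["cx"]),int(c["fy"]*q[1]/q[2]+c["cy"]);a,b=u-40,v-40;print(n,a,b)
    P=cloud(c)[b:b+80,a:a+80].reshape(-1,3);z=P[:,2]
    for lo,hi in((190,200),(200,215),(215,224),(224,234)):
        t=P[(z>lo)&(z<hi)]
        if len(t)>3:print(lo,len(t),np.median(t,0).round(1),t.min(0).round(1),t.max(0).round(1))
    ims.append(cv2.resize(np.clip(c["pixels"][b:b+80,a:a+80].astype(float)*2.5,0,255).astype(np.uint8),(400,400),interpolation=cv2.INTER_CUBIC))
cv2.imwrite("pics/c4.png",np.hstack(ims))
```

```text
[-1.29577857e-02  2.51579620e-02  1.79510204e+00 -3.71289339e-04
  1.32218123e+00 -2.84352261e+00] [502.16326332 113.28429804 180.00011191] [[-0.306 -0.952 -0.001]
 [-0.952  0.306 -0.   ]
 [ 0.001  0.001 -1.   ]]
side 237 131
190 9 [503.8  86.3 199. ] [476.7  84.6 196.7] [520.7 106.4 200. ]
200 131 [494.2  88.8 208.6] [464.3  82.2 200. ] [530.7 116.7 214.8]
215 114 [494.5  91.9 219.2] [462.3  82.8 215. ] [539.  117.2 223.8]
224 347 [500.9 107.4 228.8] [461.9  82.5 224. ] [539.3 139.8 233.9]
top 257 195
200 11 [477.2  99.8 205. ] [470.1  88.1 200.6] [492.1 112.7 213.3]
215 7 [479.3  97.  220.8] [473.4  90.1 216.3] [487.3 108.  222.3]
224 13 [478.5 101.3 228.1] [474.6  92.3 224.4] [484.8 107.6 230.1]
```

View pics/c4.png

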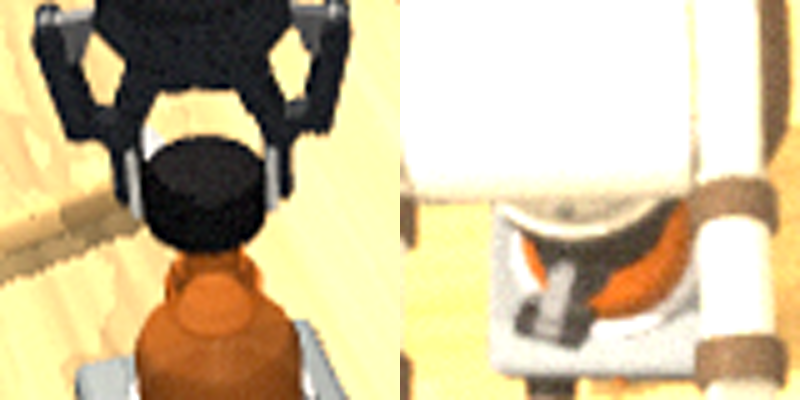

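The cap is held square (side crop: cap edges at x=140 and 268; neck below at 168–260). I'll check that alignment by projection.

Run:
```python
from h import *
c=np.load("side3.npy",allow_pickle=True).item()
R,t=np.array(c["R"]),np.array(c["t"])
def sil(x,y,r,z,b):
    a=np.linspace(0,6.3,400);P=np.stack([x+r*np.cos(a),y+r*np.sin(a),0*a+z],1)@R.T+t
    u=c["fx"]*P[:,0]/P[:,2]+c["cx"];v=c["fy"]*P[:,1]/P[:,2]+c["cy"]
    return [round((u.min()-237)*5,1),round((u.max()-237)*5,1),"v",round((v.mean()-131)*5,1)]
print("cap",sil(503.5,112.4,28,228,0),sil(503.5,112.4,28,198,0))
for X in((504.3,113.7),):
  for r,z in((17.5,170),(20,165),(23.5,155),(42,120),(42,100)): print(r,z,sil(*X,r,z,0))
im=c["pixels"].astype(int)
for v in (171,175,179,183,186,188,190,193,196,199,204,208): print(v,(v-131)*5,[(int(u-237)*5) for u in np.where((im[v,237:317,2]>1.7*im[v,237:317,0]+8)&(im[v,237:317,2]>1.25*im[v,237:317,1]))[0]+237][::1][:1], max([(int(u)*5) for u in np.where((im[v,237:317,2]>1.9*im[v,237:317,0]+8))[0]]+[0]), im[v,265:300:2,2].tolist()[:0])
```

```text
cap [np.float64(141.0), np.float64(263.7), 'v', np.float64(167.0)] [np.float64(146.1), np.float64(265.9), 'v', np.float64(218.3)]
17.5 170 [np.float64(173.5), np.float64(246.7), 'v', np.float64(261.8)]
20 165 [np.float64(169.0), np.float64(252.3), 'v', np.float64(269.8)]
23.5 155 [np.float64(163.2), np.float64(260.3), 'v', np.float64(285.6)]
42 120 [np.float64(130.7), np.float64(299.8), 'v', np.float64(339.5)]
42 100 [np.float64(134.0), np.float64(300.7), 'v', np.float64(368.7)]
171 200 [30] 95 []
175 220 [0] 40 []
179 240 [0] 240 []
183 260 [170] 250 []
186 275 [165] 260 []
188 285 [165] 260 []
190 295 [165] 265 []
193 310 [150] 280 []
196 325 [140] 290 []
199 340 [135] 295 []
204 365 [135] 295 []
208 385 [140] 295 []
```

Run:
```python
from h import *
c=np.load("side.npy",allow_pickle=True).item()
im=c["pixels"].astype(int)
for v in range(172,222,5):
    m=np.where((im[v,240:330,2]>2.2*im[v,240:330,0]))[0]; print(v,((m+3)*5).tolist()[:2],((m+3)*5).tolist()[-2:])
```

```text
172 [] []
177 [] []
182 [175, 180] [240, 245]
187 [165, 170] [255, 260]
192 [155, 160] [270, 275]
197 [140, 145] [285, 290]
202 [135, 140] [290, 295]
207 [140, 145] [290, 295]
212 [140, 145] [290, 295]
217 [155, 160] [275, 280]
```

The projection matches what I see, so the target holds. I shift by world (+1.1,+1.5) mm and descend.

Emit:
servo_tool([
  [[-0.18, -0.06, 0.5], 0],
  [[0, 0, 1], 0],
  [[0, 0, 0.9], 0],
  [[0, 0, 0.4], 0],
  [[0, 0, 0.2], 0],
])

```text
time: 11.8
eef_pos: [502.8, 116.1, 149.4]
orientation: [[-0.305, -0.952, -0.002], [-0.952, 0.305, 0.0], [0.001, 0.002, -1.0]]
contact_force: [-1.0, 0.2, -0.3]
gripper_width: 54.4
gripper_force: 63.3
```

Emit:
servo_tool([
  [[0, 0, 0.2], 0],
  [[0, 0, 0.2], 0],
  [[0, 0, 0.2], 0],
  [[0, 0, 0], 0],
])

```text
time: 12.2
eef_pos: [503.4, 116.0, 144.4]
orientation: [[-0.305, -0.952, -0.0], [-0.952, 0.305, 0.0], [0.0, 0.0, -1.0]]
contact_force: [-0.6, 0.0, -0.6]
gripper_width: 54.3
gripper_force: 63.3
```

Emit:
servo_tool([
  [[0.08, -0.03, 0.15], 0],
  [[0, 0, 0.15], 0],
  [[0, 0, 0], 0],
])

```text
time: 12.5
eef_pos: [503.9, 115.2, 141.6]
orientation: [[-0.305, -0.952, 0.001], [-0.952, 0.305, 0.0], [-0.0, -0.001, -1.0]]
contact_force: [1.4, 0.7, -0.9]
gripper_width: 54.3
gripper_force: 63.3
```

Emit:
servo_tool([
  [[0, 0, 0.15], 0],
  [[0, 0, 0.1], 0],
  [[0, 0, 0], 0],
])

```text
time: 12.8
eef_pos: [503.9, 115.3, 139.1]
orientation: [[-0.305, -0.952, 0.001], [-0.952, 0.305, 0.0], [-0.001, -0.001, -1.0]]
contact_force: [2.5, 1.0, -0.1]
gripper_width: 53.9
gripper_force: 63.3
```

Emit:
servo_tool([
  [[0, 0, 0.15], 0],
  [[0, 0, 0.1], 0],
  [[0, 0, 0], 0],
])

```text
time: 13.1
eef_pos: [504.0, 115.4, 137.9]
orientation: [[-0.305, -0.953, 0.001], [-0.953, 0.305, 0.0], [-0.001, -0.001, -1.0]]
contact_force: [-1.0, 0.9, 8.0]
gripper_width: 54.4
gripper_force: 64.2
```

Emit:
servo_tool([
  [[0, 0, 0.15], 0],
  [[0, 0, 0.1], 0],
  [[0, 0, 0], 0],
])

```text
time: 13.4
eef_pos: [504.1, 115.4, 137.6]
orientation: [[-0.304, -0.953, 0.001], [-0.953, 0.304, 0.0], [-0.0, -0.001, -1.0]]
contact_force: [-6.7, 0.8, 21.5]
gripper_width: 54.5
gripper_force: 65.7
```

Contact is at cap z≈157, which is 12.5 mm above home, and square. Step 1 is met. Now I turn clockwise; the thread descends about 0.31 mm per 0.14 rad.

Emit:
servo_tool([
  [[0, 0, -0.2], 0.05],
  [[0, 0, 0], 0.14],
  [[0, 0, 0], 0.14],
  [[0, 0, 0], 0.14],
  [[0, 0, 0], 0.14],
])

```text
time: 13.9
eef_pos: [503.3, 115.7, 136.5]
orientation: [[-0.799, -0.602, -0.0], [-0.602, 0.799, 0.001], [-0.0, 0.001, -1.0]]
contact_force: [-0.1, 3.7, 2.3]
gripper_width: 54.2
gripper_force: 63.7
```

Emit:
servo_tool([
  [[0, 0, 0.02], 0.14],
  [[0, 0, 0.02], 0.14],
  [[0, 0, 0.02], 0.14],
  [[0, 0, 0.02], 0.14],
  [[0, 0, 0.02], 0.14],
])

```text
time: 14.4
eef_pos: [502.8, 116.6, 134.9]
orientation: [[-0.999, 0.054, -0.001], [0.054, 0.999, 0.003], [0.002, 0.003, -1.0]]
contact_force: [-0.4, 5.4, 1.2]
gripper_width: 54.3
gripper_force: 63.5
```

```bash
python3 -c "
from h import *
s=manip.read_state();print(s['joints'][5],s['moment'],s['contact_force'])"
```

```text
-1.5258391183631406 [1.07284518 0.10057632 0.19917576] [-0.44737196  5.41980691  1.22568894]
```

The cap is threading as expected: 1.6 mm per 0.7 rad.

Emit:
servo_tool([
  [[0, 0.06, 0.03], 0.14],
  [[0, 0, 0.03], 0.14],
  [[0, 0, 0.03], 0.14],
  [[0, 0, 0.03], 0.14],
  [[0, 0, 0.03], 0.14],
])

```text
time: 14.9
eef_pos: [503.1, 117.1, 133.3]
orientation: [[-0.729, 0.685, -0.001], [0.685, 0.729, 0.002], [0.002, 0.001, -1.0]]
contact_force: [1.5, 4.9, 0.1]
gripper_width: 54.5
gripper_force: 63.4
```

Emit:
servo_tool([
  [[0, 0, 0.03], 0.14],
  [[0, 0, 0.03], 0.14],
  [[0, 0, 0.03], 0.14],
  [[0, 0, 0.03], 0.14],
  [[0, 0, 0.03], 0.14],
])

```text
time: 15.4
eef_pos: [503.3, 117.3, 131.8]
orientation: [[-0.116, 0.993, -0.0], [0.993, 0.116, 0.003], [0.003, 0.0, -1.0]]
contact_force: [2.4, 6.5, 0.4]
gripper_width: 54.3
gripper_force: 63.4
```

```bash
python3 -c "
from h import *
s=manip.read_state();print(s['joints'][5],s['moment'],s['contact_force'])"
```

```text
-0.12463262626699045 [ 1.03494273 -0.21669126  0.00845664] [2.35841057 6.49001138 0.41390194]
```

Emit:
servo_tool([
  [[0.08, 0, 0.03], 0.14],
  [[0, 0, 0.03], 0.14],
  [[0, 0, 0.03], 0.14],
  [[0, 0, 0.03], 0.14],
  [[0, 0, 0.03], 0.14],
])

```text
time: 15.9
eef_pos: [503.4, 117.3, 130.4]
orientation: [[0.551, 0.834, 0.0], [0.834, -0.551, 0.001], [0.001, -0.001, -1.0]]
contact_force: [0.6, 1.8, -0.6]
gripper_width: 54.2
gripper_force: 63.4
```

Emit:
servo_tool([
  [[0, 0, 0.03], 0.14],
  [[0, 0, 0.03], 0.14],
  [[0, 0, 0.03], 0.14],
  [[0, 0, 0.03], 0.14],
  [[0, 0, 0.03], 0.14],
])

```text
time: 16.4
eef_pos: [503.5, 117.3, 128.9]
orientation: [[0.959, 0.283, 0.0], [0.283, -0.959, 0.001], [0.001, -0.001, -1.0]]
contact_force: [2.5, 2.7, 0.5]
gripper_width: 54.6
gripper_force: 63.5
```

Emit:
servo_tool([
  [[0, 0, 0.03], 0.14],
  [[0, 0, 0.03], 0.14],
  [[0, 0, 0.03], 0.14],
])

```text
time: 16.7
eef_pos: [503.6, 117.0, 128.0]
orientation: [[0.991, -0.132, 0.001], [-0.132, -0.991, 0.001], [0.0, -0.001, -1.0]]
contact_force: [2.7, 2.4, -0.0]
gripper_width: 54.0
gripper_force: 63.4
```

```bash
python3 -c "
from h import *
s=manip.read_state();print(s['joints'][5],s['moment'],s['contact_force'])"
```

```text
1.6970332135018713 [ 0.41594249 -0.38843351  0.08370651] [ 2.68319118  2.44969765 -0.01551642]
```

Emit:
servo_tool([
  [[0, 0, 0.03], 0.14],
  [[0, 0, 0.03], 0.14],
  [[0, 0, 0.03], 0.14],
  [[0, 0, 0.03], 0.14],
  [[0, 0, 0], 0],
])

```text
time: 17.2
eef_pos: [503.7, 116.6, 126.8]
orientation: [[0.773, -0.635, 0.001], [-0.635, -0.773, -0.0], [0.001, -0.0, -1.0]]
contact_force: [3.5, 1.2, -1.3]
gripper_width: 54.7
gripper_force: 63.4
```

```bash
python3 -c "
from h import *
s=manip.read_state();print(s['joints'][5],s['moment'],s['contact_force'])"
```

```text
2.2517705902424594 [ 0.12434582 -0.51304325 -0.03056159] [ 3.45957478  1.17849599 -1.29862475]
```

Emit:
servo_tool([
  [[0, 0, 0.03], 0.14],
  [[0, 0, 0.03], 0.14],
  [[0, 0, 0], 0],
])

```text
time: 17.5
eef_pos: [503.7, 116.5, 126.2]
orientation: [[0.57, -0.822, 0.001], [-0.822, -0.57, -0.0], [0.0, -0.0, -1.0]]
contact_force: [3.2, -0.1, -1.7]
gripper_width: 54.5
gripper_force: 63.4
```

```bash
python3 -c "
from h import *
s=manip.read_state();print(s['joints'][5],s['moment'],s['contact_force'])"
```

```text
2.5287287151101845 [ 0.1474879  -0.48064435 -0.0919295 ] [ 3.15952217 -0.13558653 -1.72031215]
```

About 0.4 rad is left before home and J6 is near its range limit. I'll let go, turn back 90° and regrip.

Emit:
servo_tool([
  [[0, 0, 0], 0],
  [[0, 0, 0], 0],
  [[0, 0, 0], 0],
  [[0, 0, 0], 0],
  [[0, 0, 0], 0],
], grip=0)

```text
time: 18.0
eef_pos: [503.3, 116.5, 126.2]
orientation: [[0.568, -0.823, -0.0], [-0.823, -0.568, -0.0], [-0.0, 0.0, -1.0]]
contact_force: [-1.6, -0.2, 0.0]
gripper_width: 85.2
gripper_force: 0.0
```

Emit:
servo_tool([
  [[0, 0, 0], -0.14],
  [[0, 0, 0], -0.14],
  [[0, 0, 0], -0.14],
  [[0, 0, 0], -0.14],
  [[0, 0, 0], -0.14],
])

```text
time: 18.5
eef_pos: [503.4, 116.5, 126.3]
orientation: [[0.966, -0.258, -0.0], [-0.258, -0.966, -0.0], [-0.0, 0.0, -1.0]]
contact_force: [-0.0, -1.0, -1.3]
gripper_width: 85.1
gripper_force: 0.0
```

Emit:
servo_tool([
  [[0, 0, 0], -0.14],
  [[0, 0, 0], -0.14],
  [[0, 0, 0], -0.14],
  [[0, 0, 0], -0.14],
  [[0, 0, 0], -0.14],
])

```text
time: 19.0
eef_pos: [503.4, 116.5, 126.3]
orientation: [[0.905, 0.425, -0.0], [0.425, -0.905, -0.0], [-0.0, -0.0, -1.0]]
contact_force: [0.4, 0.1, 0.7]
gripper_width: 85.4
gripper_force: 0.0
```

Emit:
servo_tool([
  [[0, 0, 0], 0],
  [[0, 0, 0], 0],
])

```text
time: 19.2
eef_pos: [503.4, 116.6, 126.3]
orientation: [[0.909, 0.417, -0.0], [0.417, -0.909, 0.0], [-0.0, -0.0, -1.0]]
contact_force: [-0.7, 0.2, 0.1]
gripper_width: 85.2
gripper_force: 0.0
```

Emit:
servo_tool([
  [[0, 0, 0], 0],
  [[0, 0, 0], 0],
  [[0, 0, 0], 0],
  [[0, 0, 0], 0],
  [[0, 0, 0], 0],
], grip=255)

```text
time: 19.7
eef_pos: [503.9, 116.6, 126.8]
orientation: [[0.908, 0.419, 0.001], [0.419, -0.908, 0.0], [0.001, 0.0, -1.0]]
contact_force: [0.2, 1.0, 2.9]
gripper_width: 54.2
gripper_force: 63.3
```

Emit:
servo_tool([
  [[0, 0, 0], 0],
  [[0, 0, 0], 0],
])

```text
time: 19.9
eef_pos: [503.9, 116.6, 126.7]
orientation: [[0.908, 0.419, 0.001], [0.419, -0.908, 0.0], [0.001, 0.0, -1.0]]
contact_force: [0.7, 0.2, 3.8]
gripper_width: 54.3
gripper_force: 63.4
```

```bash
python3 -c "
from h import *
s=manip.read_state();print(s['joints'][5],s['moment'],s['contact_force'])"
```

```text
1.1315096214559548 [ 0.00152194 -0.07961887 -0.04816439] [0.73038139 0.16554848 3.81596042]
```

Emit:
servo_tool([
  [[0, 0, 0.03], 0.12],
  [[0, 0, 0.03], 0.12],
  [[0, 0, 0], 0],
])

```text
time: 20.2
eef_pos: [503.7, 116.6, 126.2]
orientation: [[0.982, 0.189, 0.0], [0.189, -0.982, 0.0], [0.0, -0.0, -1.0]]
contact_force: [-0.4, 0.8, 5.7]
gripper_width: 54.2
gripper_force: 63.6
```

```bash
python3 -c "
from h import *
s=manip.read_state();print(s['joints'][5],s['moment'],s['contact_force'])"
```

```text
1.3741077435996363 [ 0.05998247  0.07881604 -0.12745339] [-0.38251086  0.80524986  5.70675995]
```

Emit:
servo_tool([
  [[0, 0, 0.02], 0.08],
  [[0, 0, 0.02], 0.08],
  [[0, 0, 0], 0],
])

```text
time: 20.5
eef_pos: [503.8, 116.6, 125.9]
orientation: [[1.0, 0.031, 0.001], [0.031, -1.0, -0.0], [0.001, 0.0, -1.0]]
contact_force: [0.5, 0.4, 5.3]
gripper_width: 53.8
gripper_force: 63.6
```

```bash
python3 -c "
from h import *
s=manip.read_state();print(s['joints'][5],s['moment'],s['contact_force'])"
```

```text
1.5332488977755763 [ 0.03581109  0.02343114 -0.05683545] [0.48173291 0.41247943 5.32901808]
```

Emit:
servo_tool([
  [[0, 0, 0.02], 0.1],
  [[0, 0, 0.02], 0.1],
  [[0, 0, 0], 0],
])

```text
time: 20.8
eef_pos: [504.7, 117.6, 125.9]
orientation: [[0.986, -0.166, 0.003], [-0.166, -0.986, 0.001], [0.003, -0.002, -1.0]]
contact_force: [3.0, 4.4, 5.2]
gripper_width: 54.1
gripper_force: 64.3
```

```bash
python3 -c "
from h import *
s=manip.read_state();print(s['joints'][5],s['moment'],s['contact_force'])"
```

```text
1.731099305710277 [ 0.65439133 -0.40108594  0.84266124] [2.97434404 4.35866734 5.24027386]
```

Emit:
servo_tool([
  [[0, 0, 0.02], 0.1],
  [[0, 0, 0.02], 0.1],
  [[0, 0, 0], 0],
])

```text
time: 21.1
eef_pos: [506.3, 116.9, 125.8]
orientation: [[0.934, -0.358, 0.007], [-0.358, -0.934, 0.0], [0.007, -0.003, -1.0]]
contact_force: [7.6, 3.4, 2.5]
gripper_width: 54.5
gripper_force: 64.5
```

```bash
python3 -c "
from h import *
s=manip.read_state();print(s['joints'][5],s['moment'],s['contact_force'])"
```

```text
1.9306088403411548 [ 0.46579764 -1.31735011  1.02836935] [7.57134558 3.42926853 2.4672753 ]
```

Torque has jumped to 0.84–1.03 N m, so the cap is home; the stop began at J6≈1.6. Now I back off toward J6≈0.15.

Emit:
servo_tool([
  [[0, 0, 0], -0.1],
  [[0, 0, 0], -0.14],
  [[0, 0, -0.02], -0.14],
  [[0, 0, -0.03], -0.14],
  [[0, 0, -0.03], -0.14],
])

```text
time: 21.6
eef_pos: [506.1, 117.4, 126.7]
orientation: [[0.956, 0.294, 0.007], [0.294, -0.956, 0.002], [0.007, -0.0, -1.0]]
contact_force: [6.8, 4.6, 3.7]
gripper_width: 54.4
gripper_force: 64.7
```

Emit:
servo_tool([
  [[0, 0, -0.03], -0.14],
  [[0, 0, -0.03], -0.14],
  [[0, 0, -0.03], -0.14],
  [[0, 0, -0.03], -0.14],
  [[0, 0, -0.03], -0.14],
])

```text
time: 22.1
eef_pos: [505.5, 118.5, 128.2]
orientation: [[0.542, 0.84, 0.005], [0.84, -0.542, 0.004], [0.007, 0.002, -1.0]]
contact_force: [4.6, 8.2, 4.4]
gripper_width: 54.6
gripper_force: 64.9
```

Emit:
servo_tool([
  [[0, 0, -0.03], -0.14],
  [[0, 0, -0.03], -0.14],
  [[0, 0, -0.02], -0.1],
  [[0, 0, 0], 0],
  [[0, 0, 0], 0],
])

```text
time: 22.6
eef_pos: [504.7, 118.8, 129.0]
orientation: [[0.196, 0.981, 0.003], [0.981, -0.196, 0.005], [0.005, 0.003, -1.0]]
contact_force: [0.8, 9.7, 7.4]
gripper_width: 54.4
gripper_force: 65.1
```

Run:
```python
from h import *
s=manip.read_state();print(s['joints'][5],s['moment'],s['contact_force'],s['eef_pos'])
c=viewer.camera("side"); P=cloud(c)
Q=P[140:215,245:315].reshape(-1,3);z=Q[:,2]
t=Q[(z>170)&(z<185)];print(len(t),np.median(t,0),t.min(0),t.max(0))
a,b=230,130
cv2.imwrite("pics/c5.png",cv2.resize(np.clip(c["pixels"][b:b+90,a:a+100].astype(float)*2.5,0,255).astype(np.uint8),(600,540),interpolation=cv2.INTER_CUBIC))
```

```text
0.19032637289301976 [ 1.49585409 -0.24874492  0.14440148] [0.77214863 9.65306517 7.35183378] [504.71428064 118.82706067 129.00255863]
364 [502.71680813 108.65391719 176.96310187] [463.64150636  84.79337276 170.02426651] [543.69266811 140.30606897 184.64281199]
```

View pics/c5.png

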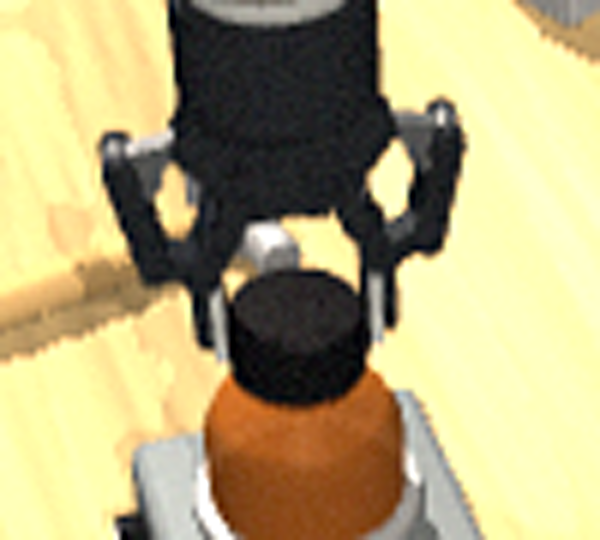

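The cap sits square and gripped on the neck (crop centre (297,335)), raised 3.2 mm, or about 80° back. I'll add a small extra turn and ease the side load.

Emit:
servo_tool([
  [[0.05, 0, -0.03], -0.06],
  [[0.05, 0, -0.03], -0.06],
  [[0, 0, 0], 0],
  [[0, 0, 0], 0],
  [[0, 0, 0], 0],
])

```text
time: 23.15
eef_pos: [504.5, 118.9, 129.3]
orientation: [[0.077, 0.997, 0.002], [0.997, -0.077, 0.003], [0.003, 0.002, -1.0]]
contact_force: [1.0, 4.8, 7.4]
gripper_width: 54.2
gripper_force: 65.0
```

Emit:
servo_tool([
  [[0, 0, 0], 0],
  [[0, 0, 0], 0],
  [[0, 0, 0], 0],
])

```text
time: 23.45
eef_pos: [504.5, 118.9, 129.3]
orientation: [[0.077, 0.997, 0.002], [0.997, -0.077, 0.003], [0.003, 0.002, -1.0]]
contact_force: [1.3, 4.9, 6.1]
gripper_width: 54.5
gripper_force: 65.0
```

```bash
python3 -c "
from h import *
print(job.finish_job())"
```

```text
the job is handed in; nothing more can be done
None
```

The cap was screwed home (torque jumped to about 1 N m at the stop), backed off an estimated 84–97° (3.5 mm up), and is held still in the gripper; the job was handed in at 23.5 s, with no verdict returned and no final camera check of the bystanders.

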